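Close the dark chamber and dip the red test paddle through its roof slot

TASK

Push the blue-framed door of the white dark chamber fully shut so that it clicks home on its catch. Then take the red-handled test paddle from the rack, lower its blade through the slot in the chamber's roof until the red depth line on the blade is level with the roof's top, and finish while still holding it there, upright, its shoulder off the roof and the door still shut. Leave the blue-handled paddle in the rack and the other things on the table alone.

Things in the scene. Friction and masses are not known exactly. Their poses are not given: they have to be found in the camera images.
- chamber_door (a joint): Door angle (rad): 0 = shut and seated on its catch, 1.7 = wide open; starts at 0.6 to 1.2. Vertical hinge at the chamber's left front edge seen from the robot; the free edge swings out to the front. Stays where left (0.03 Nm friction). In the last 0.13 rad a spring plunger resists, about 10 N at door_push; below 0.04 it draws the door shut and holds it.
- door_hinge (a point): Point on the door's hinge axis, half way up (54 mm above the table). Axes are the door's own, parallel to the chamber's when shut: the blue-framed panel runs 120 mm along -y to its free edge, -x is its outward normal. Panel 8 mm thick (4 mm either side of the axis), from 4 to 104 mm above the table.
- door_push (a point): Point on the door's outer face near the free edge, good for pushing: 95 mm from the hinge axis along the door's -y, 4 mm along -x, 79 mm above the table; axes as door_hinge. Lower down a black knob 16 mm across stands 15 mm out of the face, 106 mm from the hinge axis, centre 22 mm above the table.
- chamber: White box fixed to the table, 110 mm deep (x), 120 wide (y), 110 high, grey roof 6 mm thick. Origin at the centre of its underside; z up, -x its front, where the door hangs. Inside, two black fork legs flank the blade's path, 32 mm apart; the fork's base is 13 mm above the table. With the depth line level with the roof, the blade's tip is 37 mm above the table, touching nothing.
- slot (a point): Centre of the slot in the middle of the chamber's roof, at the level of the roof's top, 110 mm above the table; axes as the chamber. The slot is 32 mm long along x and 8 mm wide along y, 2 mm larger than the blade both ways, with a 2 mm chamfer round its mouth.
- rack: Aluminium rack fixed to the table, 150 mm long (x), 70 wide (y), top at 100 mm. Origin at the centre of its underside; z up. Two pockets in the top at x = -35 and +35 mm, each 34 x 10 mm, long side along x. Paddles hang in them by their shoulders, blade width along x, tips 15 mm above the table.
- red_paddle: Red-handled flat paddle hanging upright in either rack pocket; 80 g. Origin at the centre of the blade's lower tip; z up, x along its width, y its thickness. Blade 30 x 6 mm (x, y), z 0 to 85 mm, tip rounded 3 mm; black shoulder 42 x 14, z 85 to 91; red handle block 26 x 12, z 91 to 131, gripped across y. Red depth line round the blade, 3 mm high. A half turn about z changes nothing.
- red_line (a point): Centre of the red depth line of the red paddle: on the paddle's axis, 73 mm above the blade's tip, 12 mm below the shoulder's underside. Axes as red_paddle.
- blue_paddle: A second paddle, same shape and size as the red one but with blue handle and line; hangs in the other rack pocket and stays there. Origin at the centre of the blade's lower tip, z up.
- chuck_block: Bystander: round work holder 68 mm across, 44 mm high, dark top, loose on the table to the right. Origin at the centre of its underside.
- marker: Bystander: black and white marker pen, 132 x 15 x 15 mm, lying loose near the robot. Origin under its middle.
- weight_1: Bystander: brass weight with knob, 22 mm across, 32 mm high, loose on the table to the right of the chamber. Origin at the centre of its underside.
- pliers: Bystander: red-handled pliers, 133 x 31 x 9 mm, lying loose at the left near the robot. Origin under its middle.
Not all that is in view belongs to the job. What is shaped like the red_paddle but green is not meant.

How it is judged:
By the outcome, as a careful person would: the job done as asked, in the order asked, and still so for the second after the job is handed in, while the arm keeps its last pose, push and grip.
It also fails if it takes over 72 s, if anything falls off the work surface, if the arm or the gripper's body presses on something with over 40 N, if the wrist force passes 120 N, or if a joint passes its speed limit or range.

ROBOT

A 6-joint arm with a two-finger parallel gripper is mounted at the origin on a cart in front of the work surface, level with it; the furniture and walls round the work are solid. World frame = base frame: x ahead of the robot, y to its left, z up, the work surface at z = 0. Lengths are in m, angles in rad, forces in N, time in s.
With the tool pointing down it reaches from about 0.4 to 0.825 m from the base axis. Payload 7 kg.
Tool frame: the origin (TCP) lies midway between the tips of the shut fingers; the grasp point (between the pads) lies 19 mm behind it; z points along the fingers, y is the line along which they close (so a half turn about z gives the same grasp; the last joint's range is limited). The gripper opens to 88 mm and grips with 3 to 60 N. Pads are 19 mm wide; open, the fingers measure 130 mm over their backs; the gripper's body (78 mm by 193 mm) begins 47 mm behind the grasp point.
Start: joints at [-0.816, 0.359, 0.012, 0, -1.224, -0.288], TCP at [0.304, -0.603, 0.227] pointing down, gripper open.
Joint ranges: [-3.07, 3.07], [-1.43, 2.12], [-1.02, 1.25], [-3.03, 1.67], [-3.05, -0], [-3.03, 3.03]. Speed limits (rad/s): [2.39, 2.39, 3.01, 3.14, 3.14, 3.14].

INTERFACE

Orientations are given as [roll, pitch, yaw] about the fixed x, y, z axes, in that order (R = Rz(yaw) Ry(pitch) Rx(roll)).
In Python, from station import arm, grab_frame, camera_params, spot_in gives the robot as it stands.
- The arm moves only by the shell command python3 -m jog 'ROWS' [FORCE]. ROWS is JSON, a list that holds one entry, the list of rows, each a list of 7 numbers: the shift along the tool's x, y, z in mm, then the turn, a rotation vector about the tool's x, y, z in rad, then the finger opening in mm, from 0 to 87.6. In form: [[[x, y, z, wx, wy, wz, fingers], ...]]. A call has 1 to 20 rows; each row is the pose to reach, as a shift and turn from the pose commanded when the call began, along the tool's axes at that moment; what a row does not reach only later rows make up. A row lasts 1/8 s, in which the tool goes at most 62.5 mm and 10.7 degrees, less where a joint would pass 70% of its speed; a pose out of reach is approached as far as the arm can. A call with a gripper value outside its range is refused whole. The fingers move at their own pace and stop on an object; FORCE is the grip in N (left out, the last holds). Time passes only in rows, so rows that repeat a pose let the fingers close. It gives the time, the measured TCP pose, the force, the opening and the grip force at its end, in the units of the state.
- arm.get_state(): the state, without advancing time (a new reading comes with each control period).
- grab_frame(name): name is "scene" or "top" or "wrist"; returns (picture, depth): 400x640x3 uint8, blue, green, red; 400x640 float32, m along the optical axis (not along the pixel's ray), 0 where there is no reading.
- camera_params(name): a dict with "mtx" (3x3 intrinsics, pixels), "R" (3x3) and "t" (3): a world point X has camera coordinates R X + t. Camera axes: x right, y down, z forward; pixel columns grow to the right and rows downward; lengths in m; the calibration is good to about 2 mm. A picture is of the moment at which its call begins: read the wrist's pose just before it. camera_params takes no time and is no camera call; for the wrist camera it gives the pose at the moment of the call.
- arm.job_done(): hands the job in; it is judged then, once.
Trained networks look in the newest picture that a camera, given by its name, has taken for a name from the list of things; names that differ only in an ending like _2 or _b are one class to them, and where a whole thing is asked for, a point or a joint stands for the part that bears it (a point fixed in the world has none). Each returns a list of dicts, best first, with "confidence" (0 to 1); they miss things now and then, are a little off and sometimes report something else, mostly with a low value. They report only what shows in the picture. A call takes as long as a camera call. They do not tell look-alikes from the thing itself.
- spot_in(query, camera): "uv" ([column, row] in pixels, amid what is visible of it).
The state is a dict: "t": time; "q": joint angles; "qd": joint speeds; "joint_efforts": joint torques, N m; "eef_pos": TCP position; "ee_rot": TCP orientation; "force": force on the tool from outside, world axes, zero at the start; "moment": the same for the moment, N m; "width": finger opening in m; "gripper_force": force on a finger pad.
Only numpy, scipy, OpenCV 4.12 (cv2) and the standard library are available. Lean on these libraries where they do the work, as an engineer would, in place of code of your own. Each camera call takes 0.05 s, during which the arm holds its last target. There are 200 camera calls.

## Working session

There is one attempt and no reset: what is moved stays moved. The work goes in short steps, Python scripts to look and compute and a shell command to move; the robot and the scene stay as the last step left them, time stands still between calls to the robot, and variables do not carry over. Pictures are saved under pics/ and viewed, at most 13 in all, crops included, and the job is handed in when it is done.

```bash
mkdir -p pics; ls; python3 - <<'E'
from station import arm, grab_frame, camera_params, spot_in
import cv2,numpy as np
print(arm.get_state())
for c in ("scene","top"):
    im,d=grab_frame(c); cv2.imwrite(f"pics/{c}0.png",im); np.savez(f"pics/{c}0.npz",im=im,d=d)
    p=camera_params(c); print(c,p)
    C=-p["R"].T@p["t"];print(C)
    for n in ["red_paddle","blue_paddle","slot","door_push","chamber","rack","weight_1","chuck_block","marker","pliers","red_line"]:
        for r in spot_in(n,c)[:2]:
            u,v=map(int,r["uv"]); z=np.median(d[v-1:v+2,u-1:u+2])
            X=p["R"].T@(z*np.linalg.inv(p["mtx"])@[u,v,1]-p["t"])
            print(c,n,r["uv"],round(r["confidence"],2),X.round(3))
E
```

```text
pics
{'t': 0.0, 'q': array([-8.15884998e-01,  3.59375508e-01,  1.10881255e-02, -3.66676078e-04,
       -1.22410827e+00, -2.88108823e-01]), 'qd': array([-7.62832040e-05, -1.47815203e-03, -1.03117073e-03, -1.02014654e-03,
       -8.59451737e-04,  1.65341132e-04]), 'joint_efforts': array([ 9.66837142e-04, -5.82712913e+01,  2.93053293e+01,  6.99707419e+00,
        6.81172955e-03, -1.35781906e-04]), 'eef_pos': array([ 0.30354396, -0.60235841,  0.22563981]), 'ee_rot': array([ 3.13996129e+00, -1.23984436e-04, -2.67491491e+00]), 'force': array([ 0.14241674, -0.65190626, -0.0167249 ]), 'moment': array([ 0.07280014, -0.06618203,  0.02332418]), 'gripper_force': 0.0, 'width': 0.08773567106449871}
scene {'mtx': array([[441.20626199,   0.        , 321.42108518],
       [  0.        , 441.20626199, 199.46175329],
       [  0.        ,   0.        ,   1.        ]]), 'R': array([[-0.79460504, -0.60711259, -0.00413799],
       [-0.26636783,  0.35473777, -0.89621945],
       [ 0.54557401, -0.71103827, -0.44359169]]), 't': array([0.3875395 , 0.20318688, 0.93859652])}
[-0.15001058  0.83058009  0.60005727
[... 1344 characters left out ...]

top blue_paddle [242.2, 216.5] 0.68 [0.441 0.253 0.14 ]
top slot [345.2, 166.0] 0.87 [ 0.581 -0.003  0.11 ]
top door_push [340.8, 197.0] 0.78 [0.5   0.009 0.105]
top chamber [345.3, 166.3] 0.66 [ 0.581 -0.003  0.11 ]
top rack [246.9, 201.1] 0.9 [0.485 0.252 0.102]
top weight_1 [440.4, 194.9] 0.63 [ 0.529 -0.272  0.022]
top weight_1 [344.3, 167.3] 0.3 [ 0.578 -0.     0.112]
top chuck_block [436.3, 233.1] 0.94 [ 0.418 -0.253  0.041]
top marker [381.8, 243.8] 0.75 [ 0.389 -0.108  0.018]
top marker [347.7, 168.6] 0.51 [ 0.575 -0.008  0.112]
top pliers [263.0, 268.6] 0.73 [0.315 0.215 0.001]
top red_line [199.7, 202.9] 0.64 [0.475 0.366 0.131]
top red_line [240.0, 186.5] 0.53 [0.515 0.261 0.146]
```

```bash
python3 - <<'E'
import cv2,numpy as np
a=np.load("pics/top0.npz")["im"][110:310,150:480]; b=np.load("pics/scene0.npz")["im"][140:340,160:460]
cv2.imwrite("pics/t1.png",cv2.resize(a,None,fx=2.4,fy=2.4,interpolation=cv2.INTER_CUBIC))
cv2.imwrite("pics/s1.png",cv2.resize(b,None,fx=2.6,fy=2.6,interpolation=cv2.INTER_CUBIC))
E
```

```text
(no output)
```

View pics/t1.png

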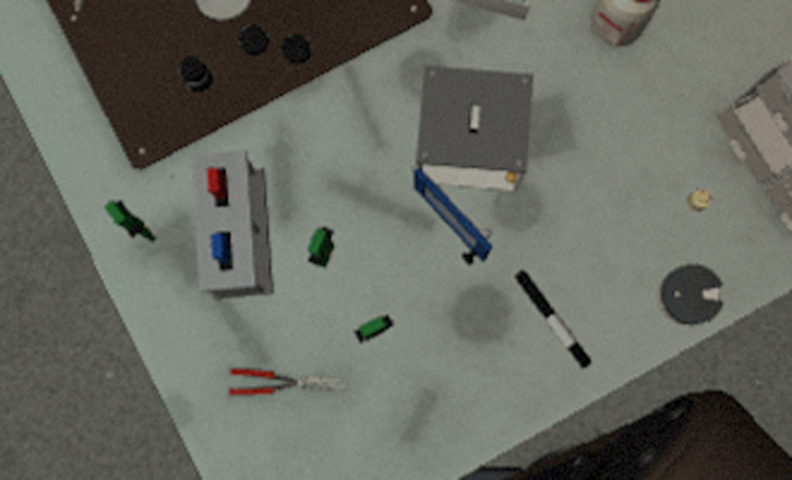

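View pics/s1.png

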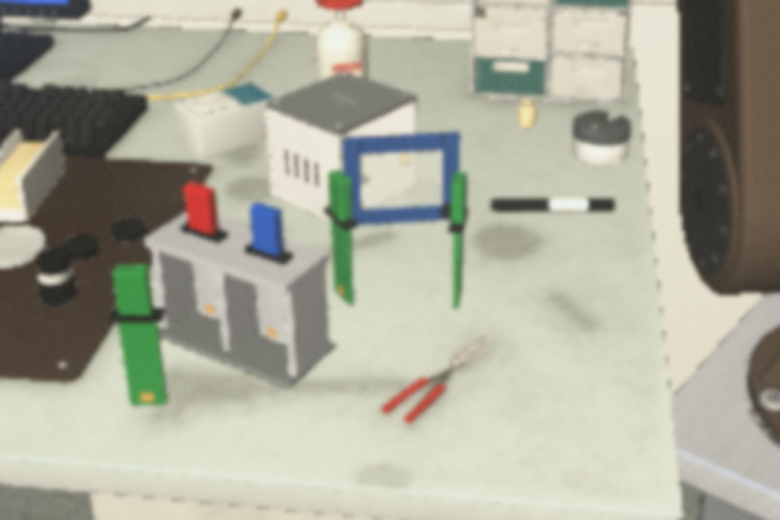

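The top view shows the chamber roof (slot at px ~(347,159)), the door ajar with its free edge at (352,213), the rack with red far (240,186) and blue near (242,213). Three green look-alikes stand at (201,201), (283,212) and (305,246). Next I fit the geometry.

```bash
cat > h.py <<'E'
import cv2,numpy as np
from station import arm, grab_frame, camera_params, spot_in
def cloud(d,p):
    v,u=np.mgrid[:d.shape[0],:d.shape[1]]
    P=np.stack([u,v,np.ones_like(u)],-1)@np.linalg.inv(p["mtx"]).T*d[...,None]
    X=(P-p["t"])@p["R"]; X[d<=0]=np.nan; return X
def onplane(uv,z,p):
    r=p["R"].T@np.linalg.inv(p["mtx"])@[uv[0],uv[1],1]; C=-p["R"].T@p["t"]
    return C+r*(z-C[2])/r[2]
E
python3 - <<'E'
from h import *
f=np.load("pics/top0.npz"); im,d=f["im"],f["d"]; p=camera_params("top"); X=cloud(d,p)
hsv=cv2.cvtColor(im,cv2.COLOR_BGR2HSV); H,S,V=[hsv[...,i].astype(int) for i in range(3)]
x,y,z=X[...,0],X[...,1],X[...,2]
def rep(n,m,z0=None):
    Q=X[m]; 
    if not len(Q): print(n,"none");return
    r=cv2.minAreaRect((Q[:,:2]*1000).astype(np.float32))
    uv=np.argwhere(m)[:,::-1].astype(np.float32); q=cv2.boxPoints(cv2.minAreaRect(uv))
    zz=np.median(Q[:,2]) if z0 is None else z0
    B=np.array([onplane(a,zz,p)[:2] for a in q])
    print(n,len(Q),"z",np.percentile(Q[:,2],[5,50,95]).round(3),"med",np.median(Q,0).round(3),[np.round(i,1) for i in r],"B",B.round(3).tolist(),"c",B.mean(0).round(4))
roof=(z>.10)&(z<.122)&(x>.51)&(x<.66)&(abs(y)<.09)&(S<60)&(V<150)
rep("roof",roof)
rep("slot",(z>-1)&(x>.555)&(x<.61)&(abs(y)<.03)&(V>170),.11)
rep("rack",(z>.09)&(z<.108)&(x>.38)&(x<.6)&(y>.18)&(y<.32)&(S<60))
red=((H<8)|(H>172))&(S>130); rep("redtop",red&(z>.1)&(y>.2)&(x>.48))
rep("red>.125",red&(z>.125)&(y>.2)&(x>.48),.146)
blue=(H>100)&(H<125)&(S>110)
rep("bluepad",blue&(z>.1)&(y>.2))
dm=blue&(abs(y)<.12)&(z>.09)&(x>.4); rep("door",dm,.104)
l=cv2.fitLine(X[dm][:,:2].astype(np.float32),cv2.DIST_HUBER,0,.01,.01).ravel(); t=(X[dm][:,:2]-l[2:])@l[:2]
print("doorline",l, l[2:]+l[:2]*t.min(), l[2:]+l[:2]*t.max())
g=(H>45)&(H<85)&(S>90); n,lab=cv2.connectedComponents(g.astype(np.uint8))
for i in range(1,n):
    m=(lab==i)&np.isfinite(z)
    if m.sum()>25: Q=X[m]; print("green",m.sum(),Q.min(0).round(3),Q.max(0).round(3))
E
```

```text
roof 1872 z [0.108 0.112 0.115] med [ 0.6   -0.008  0.112] [array([594.4,  -7.3]), array([121.1, 126.6]), np.float64(86.1)] B [[0.533, 0.057], [0.66, 0.05], [0.653, -0.072], [0.526, -0.063]] c [ 0.593 -0.007]
slot none
rack 1124 z [0.098 0.102 0.105] med [0.484 0.258 0.102] [array([485.4, 262.5]), array([150.6,  61.2]), np.float64(6.6)] B [[0.558, 0.302], [0.563, 0.24], [0.412, 0.222], [0.407, 0.283]] c [0.485 0.262]
redtop 96 z [0.108 0.146 0.201] med [0.52  0.263 0.146] [array([760.6, 386.1]), array([559.1, 110.4]), np.float64(16.4)] B [[1.014, 0.533], [1.072, 0.428], [0.545, 0.163], [0.495, 0.261]] c [0.7813 0.3464]
red>.125 77 z [0.129 0.147 0.203] med [0.522 0.265 0.147] [array([755.3, 384.5]), array([545.7, 110.4]), np.float64(16.4)] B [[1.014, 0.533], [1.072, 0.428], [0.551, 0.166], [0.501, 0.264]] c [0.7842 0.3479]
bluepad 110 z [0.106 0.146 0.2  ] med [0.454 0.256 0.146] [array([721.7, 377.5]), array([614.7, 110. ]), np.float64(16.1)] B [[1.017, 0.533], [1.069, 0.427], [0.474, 0.157], [0.429, 0.255]] c [0.7472 0.3432]
door 142 z [0.094 0.105 0.108] med [0.499 0.013 0.105] [array([501. ,  13.6]), array([114.4,   7.5]), np.float64(43.4)] B [[0.539, 0.056], [0.545, 0.05], [0.462, -0.029], [0.456, -0.022]] c [0.5005 0.0138]
doorline [0.7250656  0.6886798  0.49557987 0.00931141] [ 0.45904923 -0.02538602] [0.54199972 0.05340179]
green 59 [ 0.5   -0.386  0.135] [ 0.544 -0.36   0.183]
green 100 [0.471 0.357 0.011] [0.498 0.379 0.138]
green 36 [ 0.473 -0.401  0.141] [ 0.5   -0.385  0.18 ]
green 96 [0.443 0.148 0.007] [0.473 0.164 0.137]
green 63 [0.362 0.081 0.015] [0.38  0.107 0.136]
```

```bash
python3 -m jog '[[[-404,499,0,0,0,1.278,0],[-404,499,0,0,0,1.278,0],[-404,499,0,0,0,1.278,0],[-404,499,0,0,0,1.278,0],[-404,499,0,0,0,1.278,0],[-404,499,0,0,0,1.278,0],[-404,499,0,0,0,1.278,0],[-404,499,0,0,0,1.278,0],[-404,499,0,0,0,1.278,0],[-404,499,0,0,0,1.278,0],[-404,499,0,0,0,1.278,0],[-404,499,0,0,0,1.278,0],[-404,499,0,0,0,1.278,0],[-404,499,0,0,0,1.278,0],[-404,499,0,0,0,1.278,0],[-404,499,0,0,0,1.278,0],[-404,499,0,0,0,1.278,0]]]'
python3 - <<'E'
from h import *
print(arm.get_state()); p=camera_params("wrist"); im,d=grab_frame("wrist"); cv2.imwrite("pics/w1.png",im); np.savez("pics/w1.npz",im=im,d=d,**p)
print((-p["R"].T@p["t"]).round(3),p["R"].round(2))
for n in ["slot","door_push","door_hinge","chamber"]:
    for r in spot_in(n,"wrist")[:2]: print(n,r,onplane(r["uv"],.11,p).round(3))
E
```

```text
t: 3.32
eef_pos: [0.44, 0.0242, 0.2266]
ee_rot: [3.141, 0.0, 2.329]
force: [0.5, -0.1, -0.2]
width: 0.0005
gripper_force: 0.0
{'t': 3.325, 'q': array([ 5.05374517e-01, -3.96293696e-02, -4.74382738e-01, -9.39602802e-07,
       -1.13589984e+00, -2.88827352e+00]), 'qd': array([ 0.0052708 ,  0.00113407,  0.00127691, -0.00047228, -0.00029192,
        0.00060925]), 'joint_efforts': array([-7.96025014e-02, -2.49986064e+01,  2.82040572e+01,  6.61433235e+00,
       -5.81081724e-02,  1.76578891e-03]), 'eef_pos': array([0.4399601 , 0.02422931, 0.22662433]), 'ee_rot': array([3.14145389e+00, 3.50431629e-05, 2.32948957e+00]), 'force': array([ 0.47154899, -0.08853119, -0.1597673 ]), 'moment': array([-0.09748298, -0.06796634, -0.01447197]), 'gripper_force': 0.0, 'width': 0.0005160421573117075}
[0.383 0.085 0.385] [[ 0.73  0.69  0.  ]
 [ 0.66 -0.69  0.3 ]
 [ 0.21 -0.22 -0.95]]
slot {'uv': [368.9, 231.9], 'confidence': 0.89} [0.498 0.032 0.11 ]
slot {'uv': [356.4, 225.5], 'confidence': 0.32} [0.486 0.028 0.11 ]
door_push {'uv': [354.6, 228.9], 'confidence': 0.88} [0.487 0.025 0.11 ]
door_push {'uv': [370.4, 234.4], 'confidence': 0.65} [0.5   0.031 0.11 ]
door_hinge {'uv': [355.7, 228.0], 'confidence': 0.59} [0.487 0.026 0.11 ]
chamber {'uv': [371.4, 231.0], 'confidence': 0.67} [0.499 0.034 0.11 ]
```

View pics/w1.png

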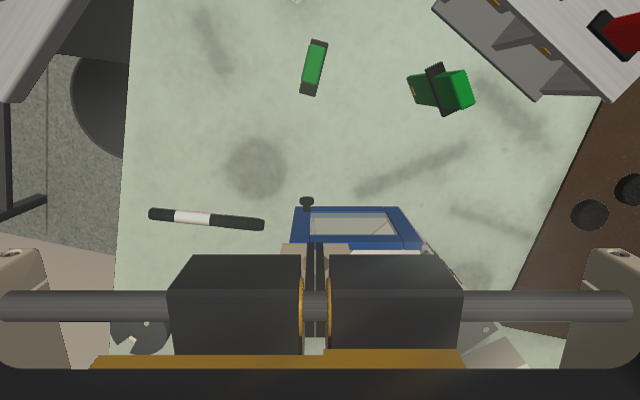

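The fingers are in front of the door's outer face, and the knob at (306,200) is well below where they will work. I'll descend and sweep the door along its arc.

```bash
python3 -m jog '[[[0,0,60,0,0,0,0],[0,0,120,0,0,0,0],[0,0,164,0,0,0,0],[0,0,164,0,0,0,0],[-20,0,164,0,0,0,0],[-35,0,164,0,0,0,0],[-45,0,164,0,0,-0.1,0],[-54,-1,164,0,0,-0.2,0],[-64,0,164,0,0,-0.3,0],[-73,2,164,0,0,-0.4,0],[-82,5,164,0,0,-0.5,0],[-91,9,164,0,0,-0.6,0],[-91,9,164,0,0,-0.6,0]]]'
python3 - <<'E'
from h import *
p=camera_params("top"); im,d=grab_frame("top"); cv2.imwrite("pics/t2.png",cv2.resize(im[110:290,250:450],None,fx=3,fy=3,interpolation=cv2.INTER_CUBIC))
E
```

```text
t: 5.2
eef_pos: [0.5105, -0.0353, 0.0639]
ee_rot: [3.141, 0.002, 2.929]
force: [1.3, -0.1, -0.2]
width: 0.0003
gripper_force: 0.0
```

View pics/t2.png

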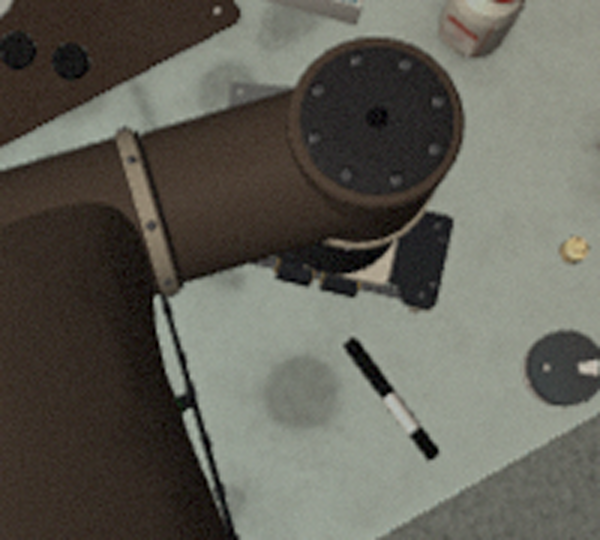

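The arm hides the door, but force is low. I'll push on in small steps and watch for the plunger.

```bash
python3 -m jog '[[[-4,0,0,0,0,-0.04,0],[-8,0,0,0,0,-0.08,0],[-8,0,0,0,0,-0.08,0]]]'; python3 -m jog '[[[-3,0,0,0,0,-0.04,0],[-3,0,0,0,0,-0.04,0]]]';python3 -m jog '[[[-3,0,0,0,0,-0.03,0],[-3,0,0,0,0,-0.03,0]]]';python3 -m jog '[[[-3,0,0,0,0,0,0],[-3,0,0,0,0,0,0]]]'
```

```text
t: 5.62
eef_pos: [0.5168, -0.0368, 0.0631]
ee_rot: [3.141, 0.0, 3.008]
force: [0.1, -0.2, -0.0]
width: 0.0001
gripper_force: 0.0
t: 5.88
eef_pos: [0.5202, -0.0371, 0.063]
ee_rot: [3.141, 0.001, 3.049]
force: [-0.1, -0.2, 0.0]
width: 0.0002
gripper_force: 0.0
t: 6.12
eef_pos: [0.5234, -0.0373, 0.0627]
ee_rot: [3.141, 0.001, 3.08]
force: [0.7, -0.2, 0.2]
width: 0.0002
gripper_force: 0.0
t: 6.38
eef_pos: [0.5244, -0.0378, 0.0622]
ee_rot: [-3.141, -0.003, 3.079]
force: [-4.9, 2.5, 4.7]
width: 0.0005
gripper_force: 2.9
```

```bash
python3 -m jog '[[[-3,0,0,0,0,0,0],[-3,0,0,0,0,0,0]]]'; python3 -m jog '[[[-3,0,0,0,0,0,0],[-3,0,0,0,0,0,0]]]';python3 -m jog '[[[-3,0,0,0,0,0,0],[-3,0,0,0,0,0,0]]]'
```

```text
t: 6.62
eef_pos: [0.5245, -0.0381, 0.0618]
ee_rot: [-3.141, -0.008, 3.079]
force: [-15.5, 5.6, 13.1]
width: 0.0003
gripper_force: 8.3
t: 6.88
eef_pos: [0.5246, -0.0384, 0.0615]
ee_rot: [-3.14, -0.013, 3.078]
force: [-25.0, 9.2, 19.4]
width: 0.0004
gripper_force: 13.2
t: 7.12
eef_pos: [0.5246, -0.0387, 0.0612]
ee_rot: [-3.14, -0.018, 3.078]
force: [-35.2, 13.3, 27.4]
width: 0.0004
gripper_force: 18.5
```

Stiff contact at x≈0.5245, near the predicted shut position. I'll back off and look.

```bash
python3 -m jog '[[[10,0,0,0,0,0,0],[40,0,0,0,0,0,0],[70,0,-30,0,0,0,0],[90,0,-90,0,0,0,0],[90,0,-140,0,0,0,0],[90,0,-140,0,0,0,0]]]'
python3 - <<'E'
from h import *
print(arm.get_state()["q"].round(3)); im,d=grab_frame("wrist"); cv2.imwrite("pics/w2.png",im)
f,_=grab_frame("scene"); cv2.imwrite("pics/s2.png",cv2.resize(f[140:300,220:420],None,fx=3,fy=3))
E
```

```text
t: 7.88
eef_pos: [0.4478, -0.0321, 0.2071]
ee_rot: [3.139, 0.009, 3.081]
force: [0.3, 0.3, -1.4]
width: 0.0007
gripper_force: 0.0
[ 3.710e-01 -1.400e-02 -4.970e-01  1.000e-03 -1.078e+00 -2.003e+00]
```

View pics/s2.png

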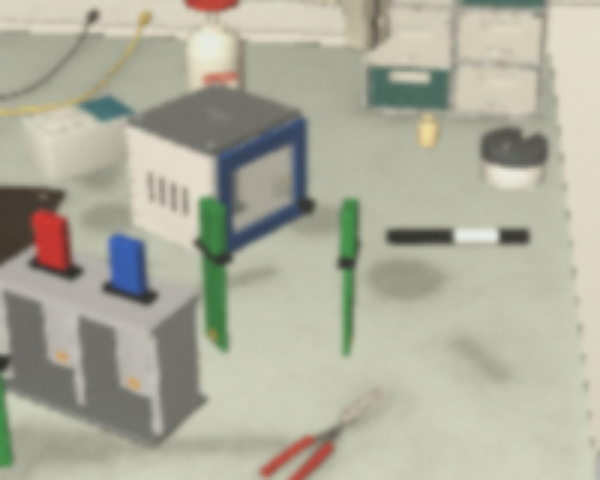

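The door is flush in its frame, so it looks shut; I'll verify it numerically later. Now to the rack.

```bash
python3 -m jog '[[[-20,60,-15,0,0,-0.1,87.6],[-40,120,-15,0,0,-0.18,87.6],[-62,180,-15,0,0,-0.18,87.6],[-83,240,-15,0,0,-0.18,87.6],[-104,304,-15,0,0,-0.18,87.6],[-104,304,-15,0,0,-0.18,87.6],[-104,304,-15,0,0,-0.18,87.6],[-104,304,-15,0,0,-0.18,87.6]]]'
python3 - <<'E'
from h import *
p=camera_params("wrist"); im,d=grab_frame("wrist"); cv2.imwrite("pics/w3.png",im); np.savez("pics/w3.npz",im=im,d=d,**p)
print(spot_in("red_paddle","wrist")[:2]); X=cloud(d,p); x,y,z=np.moveaxis(X,-1,0)
hsv=cv2.cvtColor(im,cv2.COLOR_BGR2HSV); H,S,V=[hsv[...,i].astype(int) for i in range(3)]
for n,c in (("red",((H<8)|(H>172))&(S>130)),("blue",(H>100)&(H<125)&(S>110))):
    m=c&(z>.138)&(z<.155)&(y>.2)&(y<.32)&(x>.4)&(x<.58)
    m=cv2.morphologyEx(m.astype(np.uint8),cv2.MORPH_OPEN,np.ones((3,3)))>0
    print(n,m.sum(),np.median(z[m]))
    q=cv2.boxPoints(cv2.minAreaRect(np.argwhere(m)[:,::-1].astype(np.float32)))
    B=np.array([onplane(a,np.median(z[m]),p)[:2] for a in q]);print(B.round(4).tolist(),B.mean(0).round(4))
m=(z>.095)&(z<.106)&(x>.38)&(x<.6)&(y>.18)&(y<.33)&(S<60)
r=cv2.minAreaRect((X[m][:,:2]*1000).astype(np.float32));print("rack",m.sum(),np.median(z[m]),r)
print(arm.get_state()["q"].round(3))
p=camera_params("top"); im,d=grab_frame("top"); X=cloud(d,p); x,y,z=np.moveaxis(X,-1,0)
hsv=cv2.cvtColor(im,cv2.COLOR_BGR2HSV); H,S,V=[hsv[...,i].astype(int) for i in range(3)]
cv2.imwrite("pics/t3.png",cv2.resize(im[110:230,290:430],None,fx=5,fy=5,interpolation=cv2.INTER_CUBIC)); np.savez("pics/t3.npz",im=im,d=d)
dm=(H>100)&(H<125)&(S>110)&(abs(y)<.12)&(z>.09)&(x>.4)&(z<.12)
l=cv2.fitLine(X[dm][:,:2].astype(np.float32),cv2.DIST_HUBER,0,.01,.01).ravel();print("door",dm.sum(),l)
E
```

```text
t: 8.98
eef_pos: [0.5669, 0.2631, 0.2169]
ee_rot: [-3.141, -0.001, -3.024]
force: [-0.0, -0.9, -0.3]
width: 0.0752
gripper_force: 0.0
[{'uv': [189.6, 39.6], 'confidence': 0.96}, {'uv': [323.4, 137.5], 'confidence': 0.78}]
red 632 0.14576905590683553
[[0.5069, 0.258], [0.5057, 0.2683], [0.53, 0.2716], [0.5313, 0.2609]] [0.5185 0.2647]
blue 853 0.1457271371131322
[[0.4382, 0.2502], [0.4369, 0.2608], [0.4619, 0.2642], [0.4632, 0.2533]] [0.45   0.2571]
rack 12502 0.09991274513364912 ((491.3362731933594, 261.99566650390625), (135.37139892578125, 60.13506317138672), 6.752259254455566)
[ 0.746  0.283 -0.117 -0.    -1.171 -2.199]
door 158 [ 0.0682307   0.9976696   0.5400555  -0.00688876]
```

View pics/w3.png

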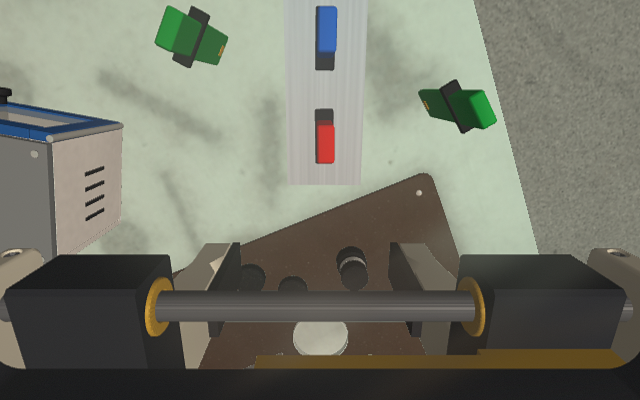

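View pics/t3.png

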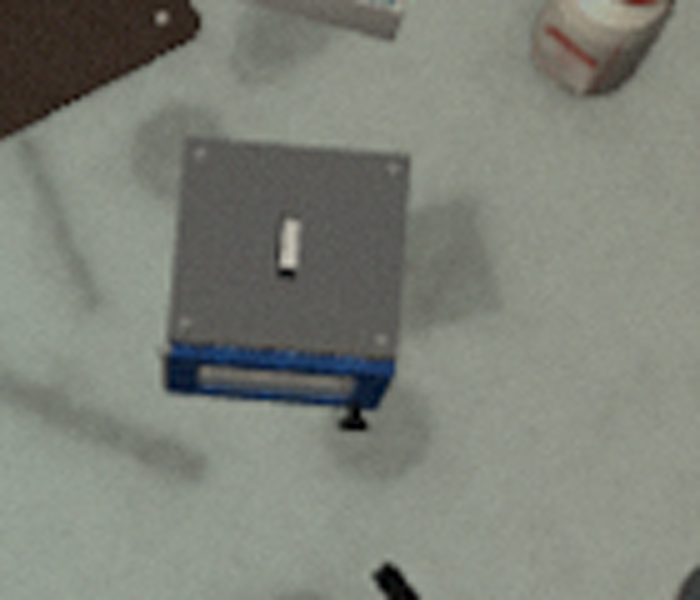

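The door is flush in the frame (top edge parallel to the roof edge). Red handle is at (325,140) in the wrist view with its top measured at z=0.146, and the tool yaw already matches. Next is the hover above it.

```bash
python3 -m jog '[[[51,6,0,0,0,0,87.6],[51,6,40,0,0,0,87.6],[51,6,50,0,0,0,87.6],[51,6,50,0,0,0,87.6],[51,6,50,0,0,0,87.6]]]'
```

```text
t: 9.75
eef_pos: [0.5171, 0.2645, 0.1687]
ee_rot: [3.141, 0.001, -3.023]
force: [0.8, -1.2, 1.2]
width: 0.0877
gripper_force: 0.0
```

```bash
python3 -m jog '[[[-1,0,30,0,0,0,87.6],[-1,0,59,0,0,0,87.6],[-1,0,59,0,0,0,87.6],[-1,0,59,0,0,0,50],[-1,0,59,0,0,0,20],[-1,0,59,0,0,0,0],[-1,0,59,0,0,0,0],[-1,0,59,0,0,0,0],[-1,0,59,0,0,0,0],[-1,0,59,0,0,0,0],[-1,0,59,0,0,0,0],[-1,0,59,0,0,0,0]]]' 30
```

```text
t: 11.25
eef_pos: [0.5171, 0.2644, 0.1085]
ee_rot: [-3.142, -0.0, -3.023]
force: [-0.2, 0.2, 0.1]
width: 0.0119
gripper_force: 30.0
```

```bash
python3 -m jog '[[[0,0,-20,0,0,0,0],[0,0,-50,0,0,0,0],[0,0,-90,0,0,0,0],[0,0,-130,0,0,0,0],[0,0,-155,0,0,0,0],[0,0,-155,0,0,0,0],[0,0,-155,0,0,0,0]]]'
python3 - <<'E'
from h import *
f=np.load("pics/t3.npz"); p=camera_params("top"); print(onplane([347.8,159.4],.11,p))
E
```

```text
t: 12.12
eef_pos: [0.5166, 0.2642, 0.2626]
ee_rot: [-3.141, -0.001, -3.023]
force: [-0.5, -0.2, -2.6]
width: 0.0118
gripper_force: 30.0
[ 0.59903903 -0.00995978  0.11      ]
```

```bash
python3 -m jog '[[[-20,-58,0,0,0,0.1,0],[-40,-116,0,0,0,0.186,0],[-60,-174,0,0,0,0.186,0],[-80,-232,0,0,0,0.186,0],[-99,-293,0,0,0,0.186,0],[-99,-293,0,0,0,0.186,0],[-99,-293,0,0,0,0.186,0],[-99,-293,0,0,0,0.186,0]]]'
python3 - <<'E'
from h import *
p=camera_params("wrist"); im,d=grab_frame("wrist"); cv2.imwrite("pics/w4.png",im); np.savez("pics/w4.npz",im=im,d=d,**p)
s=arm.get_state();print(s["eef_pos"],s["ee_rot"])
for r in spot_in("slot","wrist")[:2]: print(r,onplane(r["uv"],.11,p).round(4))
print(spot_in("red_line","wrist")[:2])
X=cloud(d,p);x,y,z=np.moveaxis(X,-1,0);m=(abs(x-.6)<.05)&(abs(y+.01)<.05)&(z>.1)&(z<.12);print("roof z",np.median(z[m]))
E
```

```text
t: 13.12
eef_pos: [0.6497, -0.0138, 0.2631]
ee_rot: [-3.142, -0.001, 3.076]
force: [-0.0, 0.1, -0.5]
width: 0.0121
gripper_force: 30.0
[ 0.6497546  -0.01359653  0.26337264] [ 3.14155209e+00 -3.76806010e-04  3.07597665e+00]
{'uv': [314.1, 119.3], 'confidence': 0.87} [ 0.5927 -0.01    0.11  ]
[{'uv': [313.5, 256.0], 'confidence': 0.79}]
roof z 0.10988532879376026
```

View pics/w4.png

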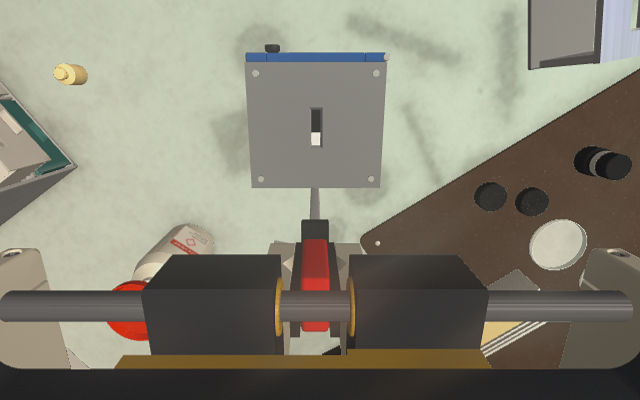

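The slot shows at (316,127), about rows 107–147. The held blade is at (314,190–218), and the door's blue edge is flush at row 57. I'll measure slot and blade in this one view.

```bash
python3 - <<'E'
from h import *
f=np.load("pics/w4.npz"); im,d=f["im"],f["d"]; p={k:f[k] for k in("mtx","R","t")}
X=cloud(d,p)
g=cv2.cvtColor(im,cv2.COLOR_BGR2GRAY).astype(int)
roi=np.zeros(g.shape,bool); roi[95:160,300:332]=1; med=np.median(g[70:100,270:360])
m=roi&(abs(g-med)>25)
uv=np.argwhere(m)[:,::-1].astype(np.float32); r=cv2.minAreaRect(uv);print(med,m.sum(),r)
B=np.array([onplane(a,.11,p)[:2] for a in cv2.boxPoints(r)]);print(B.round(4).tolist(),B.mean(0).round(4))
T=np.array([.6497,-.0137]);yaw=3.076
ax=np.array([np.cos(yaw),np.sin(yaw)]);ay=np.array([np.sin(yaw),-np.cos(yaw)])
print("slot rel tool",(B.mean(0)-T)@np.stack([ax,ay],1))
# roof edges yaw
x,y,z=np.moveaxis(X,-1,0)
rm=(z>.104)&(z<.115)&(x>.53)&(x<.68)&(abs(y)<.09)
rr=cv2.minAreaRect((X[rm][:,:2]*1000).astype(np.float32));print("roof",rr)
dx=((X[...,:2]-T)@ax); dy=((X[...,:2]-T)@ay)
for row in list(range(184,242,4)):
    s=(abs(dy[row])<.02)&(dx[row]>-.03)&(dx[row]<.03)&(z[row]>.15)
    c=np.flatnonzero(s)
    if len(c): print(row,c.min(),c.max(),"z",np.median(z[row,c]).round(4),"x",np.median(dx[row,c]).round(4),"y",dy[row,c].min().round(4),dy[row,c].max().round(4), im[row,c[len(c)//2]])
E
```

```text
133.0 447 ((316.0, 127.5), (39.0, 12.0), 90.0)
[[0.5828, -0.013], [0.5835, -0.0025], [0.6175, -0.0045], [0.6168, -0.0153]] [ 0.6002 -0.0088]
slot rel tool [0.04974833 0.00161209]
roof ((596.2523803710938, -8.311698913574219), (122.79658508300781, 117.83026123046875), 86.16034698486328)
188 311 318 z 0.1771 x 0.0134 y -0.0022 0.0029 [115 122 125]
192 311 318 z 0.187 x 0.0132 y -0.0021 0.0028 [114 119 124]
196 311 318 z 0.197 x 0.0134 y -0.002 0.0027 [114 120 124]
200 310 318 z 0.206 x 0.0134 y -0.0027 0.0026 [112 118 122]
204 310 319 z 0.2136 x 0.0132 y -0.0025 0.0032 [114 120 125]
208 310 319 z 0.2217 x 0.0133 y -0.0024 0.0031 [114 120 125]
212 310 319 z 0.2286 x 0.0132 y -0.0023 0.003 [115 120 124]
216 310 319 z 0.2354 x 0.0132 y -0.0022 0.0029 [113 119 124]
220 302 327 z 0.2576 x 0.0194 y -0.006 0.0067 [55 60 61]
224 301 328 z 0.2602 x 0.0183 y -0.0064 0.0072 [59 64 66]
228 301 328 z 0.2605 x 0.0162 y -0.0064 0.0072 [59 64 66]
232 301 328 z 0.2601 x 0.0139 y -0.0065 0.0072 [59 64 66]
236 301 328 z 0.2603 x 0.0118 y -0.0065 0.0073 [57 63 64]
240 301 328 z 0.2637 x 0.0111 y -0.0065 0.0073 [ 45  53 132]
```

```bash
python3 -m jog '[[[26,1,0,0,0,0,0],[51.4,1.3,0,0,0,0,0],[51.4,1.3,30,0,0,0,0],[51.4,1.3,50,0,0,0,0],[51.4,1.3,50,0,0,0,0],[51.4,1.3,50,0,0,0,0]]]'
python3 - <<'E'
from h import *
p=camera_params("wrist"); im,d=grab_frame("wrist"); np.savez("pics/w5.npz",im=im,d=d,**p)
cv2.imwrite("pics/w5.png",cv2.resize(im[130:280,230:400],None,fx=4,fy=4,interpolation=cv2.INTER_CUBIC)); print(arm.get_state()["eef_pos"])
E
```

```text
t: 14.02
eef_pos: [0.5995, -0.0096, 0.2146]
ee_rot: [3.142, 0.001, 3.075]
force: [1.0, -0.4, -0.4]
width: 0.0118
gripper_force: 30.0
[ 0.59961642 -0.00970558  0.2148121 ]
```

View pics/w5.png

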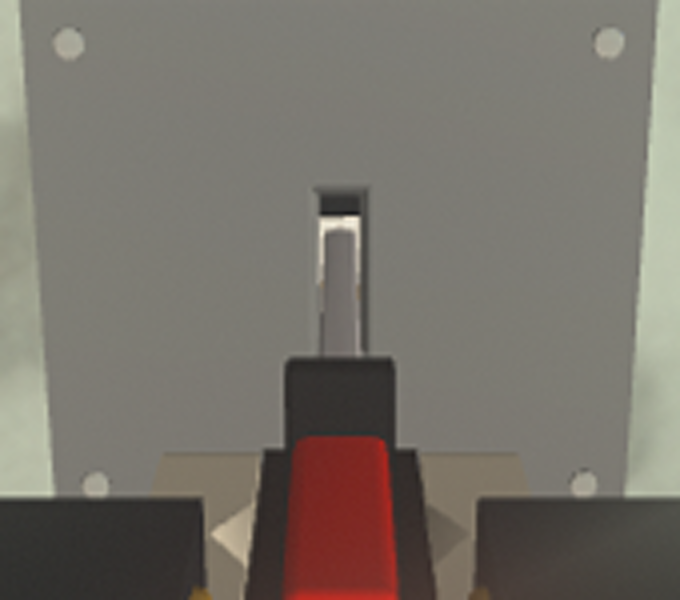

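The blade (columns ~322–360 in the crop) is centred across the slot (~319–362), with the tip about 11 mm above the roof. A quick check along x, then down.

```bash
python3 - <<'E'
from h import *
f=np.load("pics/w5.npz"); p={k:f[k] for k in("mtx","R","t")}; X=cloud(f["d"],p); g=cv2.cvtColor(f["im"],cv2.COLOR_BGR2GRAY)
T=np.array([.5996,-.0097]);yaw=3.075
ax=np.array([np.cos(yaw),np.sin(yaw)]);ay=np.array([np.sin(yaw),-np.cos(yaw)])
print([(r,int(g[r,315]),((onplane([315,r],.11,p)[:2]-T)@ax).round(4)) for r in range(173,184)])
for r in (190,200,210): print(X[r,315,2].round(3),((X[r,315,:2]-T)@ax).round(4))
for r in (185,192,200,208): print(r,g[r,304:328].tolist(),[((onplane([c,r],.11,p)[:2]-T)@ay).round(4) for c in (308,322)])
E
```

```text
[(173, 123, np.float64(0.0201)), (174, 123, np.float64(0.0193)), (175, 123, np.float64(0.0185)), (176, 111, np.float64(0.0177)), (177, 94, np.float64(0.0168)), (178, 75, np.float64(0.016)), (179, 57, np.float64(0.0152)), (180, 54, np.float64(0.0144)), (181, 53, np.float64(0.0136)), (182, 51, np.float64(0.0128)), (183, 41, np.float64(0.012))]
0.135 0.0135
0.157 0.0132
0.176 0.0132
185 [123, 122, 122, 127, 125, 148, 218, 220, 219, 221, 221, 220, 226, 226, 229, 202, 93, 74, 110, 124, 123, 122, 122, 122] [np.float64(-0.0046), np.float64(0.0064)]
192 [122, 122, 121, 126, 125, 150, 194, 104, 102, 106, 108, 111, 112, 111, 134, 176, 89, 74, 109, 122, 122, 123, 122, 122] [np.float64(-0.0047), np.float64(0.0064)]
200 [122, 121, 122, 126, 126, 152, 130, 98, 104, 108, 109, 111, 113, 114, 128, 146, 85, 76, 111, 122, 122, 123, 122, 121] [np.float64(-0.0047), np.float64(0.0065)]
208 [122, 122, 122, 126, 127, 121, 96, 104, 108, 107, 110, 111, 113, 114, 120, 129, 82, 74, 110, 122, 122, 121, 122, 121] [np.float64(-0.0047), np.float64(0.0066)]
```

Across the slot the blade is good; along x it needs 1.3 mm.

```bash
python3 -m jog '[[[1.3,0,0,0,0,0,0],[1.3,0,4,0,0,0,0],[1.3,0,8,0,0,0,0],[1.3,0,11,0,0,0,0],[1.3,0,13,0,0,0,0],[1.3,0,15,0,0,0,0],[1.3,0,17,0,0,0,0],[1.3,0,17,0,0,0,0]]]'
```

```text
t: 15.08
eef_pos: [0.5976, -0.01, 0.1964]
ee_rot: [-3.141, -0.0, 3.074]
force: [0.1, -0.0, -1.1]
width: 0.0121
gripper_force: 30.0
```

Tip is in the slot without contact force. Continuing.

```bash
python3 -m jog '[[[0,0,6,0,0,0,0],[0,0,12,0,0,0,0],[0,0,18,0,0,0,0],[0,0,24,0,0,0,0],[0,0,30,0,0,0,0],[0,0,30,0,0,0,0]]]'; python3 -m jog '[[[0,0,6,0,0,0,0],[0,0,12,0,0,0,0],[0,0,18,0,0,0,0],[0,0,24,0,0,0,0],[0,0,29,0,0,0,0],[0,0,32,0,0,0,0],[0,0,32,0,0,0,0]]]'
```

```text
t: 15.82
eef_pos: [0.5975, -0.01, 0.166]
ee_rot: [-3.141, -0.001, 3.074]
force: [0.7, 0.4, -0.7]
width: 0.0121
gripper_force: 30.0
t: 16.7
eef_pos: [0.5976, -0.01, 0.1343]
ee_rot: [-3.141, -0.0, 3.074]
force: [0.4, -0.3, -1.9]
width: 0.0125
gripper_force: 30.0
```

```bash
cat > m.py <<'E'
from h import *
import sys
p=camera_params("wrist"); im,d=grab_frame("wrist"); X=cloud(d,p); g=im.astype(int)
s=arm.get_state(); T=s["eef_pos"][:2]; yaw=s["ee_rot"][2]
ax=np.array([np.cos(yaw),np.sin(yaw)]);ay=np.array([np.sin(yaw),-np.cos(yaw)])
z=X[...,2];dx=(X[...,:2]-T)@ax;dy=(X[...,:2]-T)@ay
roof=(dx>.025)&(dx<.04)&(abs(dy)<.04)&(abs(z-.11)<.01); sh=(dx>.0125)&(dx<.0185)&(abs(dy)<.005)&(abs(z-.13)<.007)
print("tcp",s["eef_pos"].round(4),"roof",np.median(z[roof]).round(4),"shoulder top",np.median(z[sh]).round(4),sh.sum(),"diff",(np.median(z[sh])-np.median(z[roof])).round(4))
red=(g[...,2]>110)&(g[...,1]<70)&(dx>.005)&(dx<.02)&(abs(dy)<.008)&(z<.122)
print("red line px",red.sum(), z[red].min() if red.any() else 0, z[red].max() if red.any() else 0)
cv2.imwrite(sys.argv[1],cv2.resize(im[130:280,230:400],None,fx=4,fy=4,interpolation=cv2.INTER_CUBIC))
sc,_=grab_frame("scene"); cv2.imwrite(sys.argv[1].replace("w","sc"),cv2.resize(sc[130:240,240:380],None,fx=5,fy=5,interpolation=cv2.INTER_CUBIC))
E
python3 m.py pics/w6.png
```

```text
tcp [ 0.5977 -0.01    0.1346] roof 0.1099 shoulder top 0.1317 219 diff 0.0218
red line px 0 0 0
```

```bash
python3 -m jog '[[[0,0,2,0,0,0,0],[0,0,3.7,0,0,0,0],[0,0,3.7,0,0,0,0],[0,0,3.7,0,0,0,0],[0,0,3.7,0,0,0,0],[0,0,3.7,0,0,0,0]]]'; python3 m.py pics/w7.png
```

```text
t: 17.55
eef_pos: [0.5977, -0.01, 0.1309]
ee_rot: [3.142, 0.0, 3.074]
force: [1.1, -0.8, -0.6]
width: 0.0117
gripper_force: 30.0
tcp [ 0.5977 -0.01    0.1309] roof 0.1099 shoulder top 0.1283 220 diff 0.0183
red line px 0 0 0
```

View pics/w7.png

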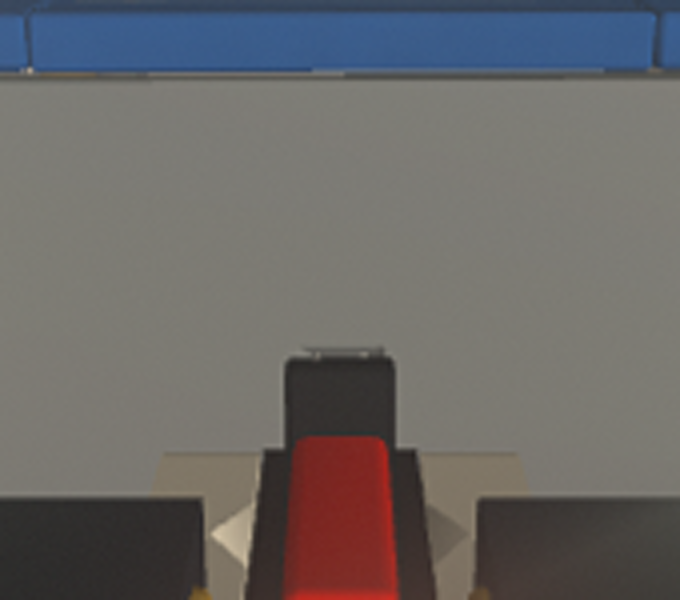

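View pics/sc7.png

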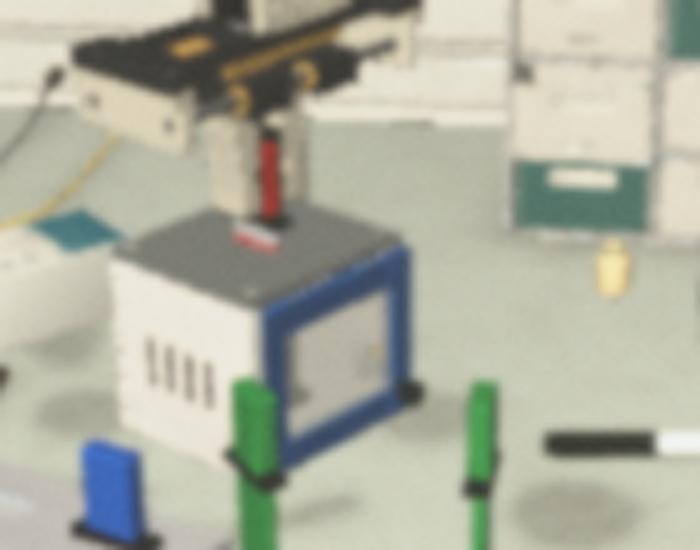

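The red line meets the roof at (256,238), the shoulder is clear of the roof, and the door is flush. Handing in.

```bash
python3 -c "from station import arm; print(arm.job_done())"
```

```text
the job is handed in; nothing more can be done
None
```

I handed the job in at about 17.6 s. The door sits flush in its frame. The red paddle is held upright in the slot, shoulder clear of the roof, with its depth line measured within about 0.5 mm of the roof's top. I never saw the catch's resistance in the force readings, so the click itself is inferred from the door's position and the firm stop (35 N along x) when I pushed on it.

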